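Infrared temperature check on butter and plated vegetables

ROBOT

A 6-joint arm with a two-finger parallel gripper is mounted at the origin on a cart in front of the work surface, level with it; the furniture and walls round the work are solid. World frame = base frame: x ahead of the robot, y to its left, z up, the work surface at z = 0. Lengths are in m, angles in rad, forces in N, time in s.
With the tool pointing down it reaches from about 0.35 to 0.975 m from the base axis. Payload 17.4 kg.
Tool frame: the origin (TCP) lies on the centre line of the jaws, within the pads' length; the fingertips stand 19 mm ahead of it and the grasp point (between the pads) is the TCP; z points along the fingers, y is the line along which they close (so a half turn about z gives the same grasp; the last joint's range is limited). The gripper opens to 85 mm and grips with 20 to 120 N. Pads are 22 mm wide; open, the fingers measure 114 mm over their backs; the gripper's body (76 mm by 85 mm) begins 54 mm behind the grasp point. The pads swing forward as they close: fully open they stand 13 mm farther back than shut.
Start: joints at [-1.219, 0.116, 1.442, -0, 1.584, -0.038], TCP at [0.256, -0.624, 0.25] pointing down, gripper open.
Joint ranges: [-2.83, 2.83], [-0.83, 2.19], [0.07, 2.5], [-1.14, 4.28], [0.01, 3], [-2.97, 2.97]. Speed limits (rad/s): [1.89, 1.89, 2.22, 3.14, 3.14, 3.14].

INTERFACE

Orientations are given as a rotation vector (axis times angle).
In Python, from plant import * gives the robot as it stands.
- The arm moves only by the tool apply_moves, never from a script. Its arguments are lists of equal length, an entry for each row: "jaw": the closure, from 0 (fully open) to 1 (shut); "offset": the shift along the tool's x, y, z in mm, a list of three; "turn": the turn about the tool's z in degrees. In form: {"jaw": [jaw, ...], "offset": [[tx, ty, tz], ...], "turn": [turn, ...]}. A call has 1 to 12 rows; each row shifts and turns the commanded pose from where the row before left it, along the tool's axes as they then stand; what a row does not reach is not made up. A row lasts 1/8 s, in which the tool goes at most 62.5 mm and 10.7 degrees, less where a joint would pass 70% of its speed; a pose out of reach is approached as far as the arm can. A call is refused whole if a number of a shift passes 62.5 or a number of a turn 10.7, either way. A call with a gripper value outside its range is refused whole. The fingers move at their own pace and stop on an object; the grip force is fixed at half the most. Time passes only in rows, so rows that do not move let the fingers close. It gives the time, the measured TCP pose, the force, the opening and the grip force at its end, in the units of the state.
- state(): the state, without advancing time (a new reading comes with each control period).
- camera(name): name is "scene" or "top" or "wrist"; returns a dict with "pixels" (384x512x3 uint8, blue, green, red), "fx", "fy", "cx", "cy" (pixels), "k1" (the pictures are not rectified: a ray, as slopes to the right and down, at radius r is drawn at 1 + k1 r^2 times it, then the intrinsics apply), "R" (3x3) and "t" (3): a world point X has camera coordinates R X + t; the wrist camera has in their place "hand_eye" (4x4, takes a point from camera to tool coordinates, whose origin is the TCP and whose axes are the flange's). Camera axes: x right, y down, z forward; pixel columns grow to the right and rows downward; lengths in m; the calibration is good to about 2 mm. A picture is of the moment at which its call begins: read the wrist's pose just before it. There is no depth.
- finish_job(): hands the job in; it is judged then, once.
The state is a dict: "time": time; "q": joint angles; "joint_vel": joint speeds; "joint_efforts": joint torques, N m; "tcp_pos": TCP position; "ee_rot": TCP orientation; "wrist_force": force on the tool from outside, world axes, zero at the start; "ft_torque": the same for the moment, N m; "grip_width": opening from 0.0 (shut) to 1.0 (fully open); "gripper_force": force on a finger pad.
Only numpy, scipy, OpenCV 4.12 (cv2) and the standard library are available. Lean on these libraries where they do the work, as an engineer would, in place of code of your own. Each camera call takes 0.05 s, during which the arm holds its last target. There are 200 camera calls.

TASK

Do the temperature check: pick up the infrared thermometer, point its lens down at the middle of the butter in the gastronorm pan from about 11 cm away and hold it still for a good second, then do the same with the middle of the vegetables on the plate. Then put the thermometer right way up into the matching recess of its charging dock, lowering it rather than dropping it, press it fully home and let go. Do not touch the dishes with it, and leave the dishes and everything else standing where they are.

Things in the scene. Friction and masses are not known exactly. Their poses are not given: they have to be found in the camera images.
- thermometer: handheld infrared thermometer, grey, lying flat, 140 long (x) x 32 tall, 0.16 kg. T-shaped from above: handle 28 wide, x = -70 to +30; head 40 wide, x = +30 to +70 (nose). Origin: on the underside, mid width, 70 behind the nose tip, under the centre of mass (to 5). +x to the nose, +z up (display and key side). It reads by itself: no key to press
- handle_grip (a point): middle of the handle, 12 behind the thermometer's origin and 18 above its underside; axes of the thermometer. Grip here from above, fingers on the two flat upright sides (28 apart along y)
- lens: front of the lens, a small black barrel in the sloped face under the nose, rigid on the thermometer: at (63.6, 0, 6.4) in its frame. +x is the line of sight, forward and 45 degrees down: (0.707, 0, -0.707) in the thermometer's frame; y is the thermometer's y
- dock: grey charging dock, fixed, 164 long (x) x 76 wide x 24 tall. T-shaped recess 14 deep, 2 play on every side: handle part 32 wide, x = -72 to +28; head part 44 wide, x = +28 to +72. Side walls have finger gaps, x = -45 to +14. Origin: middle of its underside; +x to the wide end, +z up. The seated thermometer has the dock's axes and its origin at dock_seat
- dock_seat (a point): middle of the recess floor, 10 above the dock's underside: where the thermometer's origin comes to rest
- gn_butter: small steel gastronorm pan of butter, 99 (x) x 185 (y) x 55 tall, loose, open at the top. Origin: middle of its underside
- butter_mid (a point): aiming point, middle of the butter's surface, 38 above the pan's underside; axes of the pan, z up
- plate_vegetables: round white plate with grilled vegetables, 204 dia, rim 20 high, food up to 48 high, loose. Utensils hang from a rail above it and round it, beyond x = 550, the lowest ends 480 above the worktop: keep wrist and arm low or in front of them. Origin: middle of its underside
- food_mid (a point): aiming point, middle of the vegetables, 30 above the plate's underside; axes of the plate, z up
- spice_1: spice jar with a dark cap, 41 dia x 105 tall, loose bystander, upright. Origin: middle of its underside
- spice_2: spice jar with a dark cap, 41 dia x 105 tall, loose bystander, upright. Origin: middle of its underside
- squeeze_oil: white squeeze bottle with a pointed nozzle, 55 dia x 165 tall, loose bystander, upright. Origin: middle of its underside
- timer: round wind-up kitchen timer, 66 dia x 48 tall, loose bystander, upright. Origin: middle of its underside
- shaker_pepper: steel shaker, 55 dia x 86 tall, loose bystander, upright. Origin: middle of its underside
- garlic: garlic bulb, 60 dia x 59 tall, loose bystander, upright. Origin: middle of its underside

How it is judged:
On the way, in this order (a step that is already met when the one before it is completed fails the run):
1. held still (under 30 mm/s) for 1 s, lens aimed at the butter: butter_mid within 18 mm of the line of sight (lens y and z), 80 to 150 mm ahead, lens 45 mm or more above it (x of butter_mid in the frame of lens between 0.08 and 0.15 m and y of butter_mid in the frame of lens between -0.018 and 0.018 m and z of butter_mid in the frame of lens between -0.018 and 0.018 m and z of lens in the frame of butter_mid above 0.045 m and contact force between the fingers and thermometer above 0.5 N and linear speed of thermometer below 0.03 m/s and angular speed of thermometer below 0.3 rad/s), for 1 s.
2. the same with the middle of the vegetables (food_mid), for 1 s (x of food_mid in the frame of lens between 0.08 and 0.15 m and y of food_mid in the frame of lens between -0.018 and 0.018 m and z of food_mid in the frame of lens between -0.018 and 0.018 m and z of lens in the frame of food_mid above 0.045 m and contact force between the fingers and thermometer above 0.5 N and linear speed of thermometer below 0.03 m/s and angular speed of thermometer below 0.3 rad/s), for 1 s.
At the end, for the whole second after the job is handed in: The thermometer lies at rest, released, fully down in the dock's recess: its origin within 4 mm of dock_seat (at most 2.5 mm high), level and in line with the dock, its head in the wide part of the recess (distance between thermometer and dock_seat below 0.004 m and z of thermometer in the frame of dock_seat between -0.003 and 0.0025 m and angle between the x axis of thermometer and the x axis of dock, either way round below 0.06 rad and angle between the z axis of thermometer and the z axis of dock, either way round below 0.04 rad and x of lens in the frame of dock_seat above 0.05 m and z of lens in the frame of dock_seat below 0.015 m and linear speed of thermometer below 0.02 m/s and contact force between the fingers and thermometer below 0.1 N); the robot touches nothing.
It fails at once if the thermometer touches the butter pan or the plate (contact force between thermometer and gn_butter above 0.5 N or contact force between thermometer and plate_vegetables above 0.5 N).
It fails at once if the butter pan or the plate is shifted more than 25 mm (distance of any of gn_butter, plate_vegetables from where it was at the start of the episode above 0.025 m).
It fails at once if a bystander is shifted more than 30 mm or tipped over (distance of any of spice_1, spice_2, squeeze_oil, timer, shaker_pepper, garlic from where it was at the start of the episode above 0.03 m or angle between any of spice_1, spice_2, squeeze_oil, timer, shaker_pepper's own z axis and vertical above 0.5 rad).
It fails at once if the thermometer is dropped into the dock (distance between thermometer and dock_seat below 0.08 m and linear speed of thermometer above 0.4 m/s and contact force between the fingers and thermometer below 0.1 N).
It also fails if it takes over 64 s, if anything falls off the work surface, if the arm or the gripper's body presses on something with over 40 N, if the wrist force passes 120 N, or if a joint passes its speed limit or range.

## Working session

There is one attempt and no reset: what is moved stays moved. The work goes in short steps, Python scripts to look and compute and a tool call to move; the robot and the scene stay as the last step left them, time stands still between calls to the robot, and variables do not carry over. Pictures are saved under pics/ and viewed, at most 13 in all, crops included, and the job is handed in when it is done.

Besides the shell and the picture viewer there is one more tool, called after "Request:" as name(argument=value, ...) on one line, values as JSON. apply_moves: Moves the arm, as the interface text tells. Its arguments: {"type":"object","properties":{"jaw":{"type":"array","items":{"type":"number"}},"offset":{"type":"array","items":{"type":"array","items":{"type":"number"}}},"turn":{"type":"array","items":{"type":"number"}}},"required":["jaw","offset","turn"]}

```bash
mkdir -p pics
cat > h.py <<'E'
from plant import *
import numpy as np, cv2
from scipy.spatial.transform import Rotation as Ro
def ray(c,u,v,T=None):
    K=np.array([[c["fx"],0,c["cx"]],[0,c["fy"],c["cy"]],[0,0,1.]])
    p=cv2.undistortPoints(np.array([[[u,v]]],float),K,np.array([c["k1"],0,0,0,0.]))[0,0]
    d=np.array([p[0],p[1],1])
    if "R" in c: R=np.array(c["R"]);return -R.T@np.array(c["t"]),R.T@d
    H=T@np.array(c["hand_eye"]);return H[:3,3],H[:3,:3]@d
def onz(c,u,v,z,T=None):
    o,d=ray(c,u,v,T);return o+d*(z-o[2])/d[2]
def pose():
    s=state();T=np.eye(4);T[:3,:3]=Ro.from_rotvec(s["ee_rot"]).as_matrix();T[:3,3]=s["tcp_pos"];return T
E
python3 - <<'E'
from h import *
import pickle
T=pose();s=state();print(s);print(T)
d={}
for n in("scene","top","wrist"):
    c=camera(n);d[n]=c;cv2.imwrite(f"pics/{n}0.png",c["pixels"])
    print(n,{k:v for k,v in c.items() if k!="pixels"})
pickle.dump((d,T),open("c0.pkl","wb"))
big=np.zeros((600,800,3),np.uint8)
E
```

```text
{'time': 0.0, 'q': array([-1.21876472e+00,  1.16481834e-01,  1.44228359e+00,  2.18593375e-05,
        1.58400124e+00, -3.77971787e-02]), 'joint_vel': array([ 0.00057049, -0.00079205,  0.00026186, -0.0004099 ,  0.00046359,
       -0.00083497]), 'joint_efforts': array([ 4.72566517e-04, -7.31965113e+01, -6.32487416e+01, -1.65951601e-04,
        6.17716098e-03, -1.14085304e-05]), 'tcp_pos': array([ 0.25645869, -0.62419309,  0.24955358]), 'ee_rot': array([-3.08096321e+00, -6.08246842e-01,  2.54550365e-04]), 'wrist_force': array([ 0.21414678, -0.76969914, -0.22783603]), 'ft_torque': array([-0.02890166, -0.01532941, -0.00402747]), 'gripper_force': 0.0, 'grip_width': 0.9979384304418086}
[[ 9.24974050e-01  3.80030077e-01 -3.84290146e-04  2.56458695e-01]
 [ 3.80030266e-01 -9.24973387e-01  1.10955487e-03 -6.24193088e-01]
 [ 6.62060652e-05 -1.17235135e-03 -9.99999311e-01  2.49553580e-01]
 [ 0.00000000e+00  0.00000000e+00  0.00000000e+00  1.00000000e+00]]
scene {'fx': 489.42772948881037, 'fy': 489.42772948881037, 'cx': 261.35214379624836, 'cy': 188.15176442434034, 'k1': -0.08978289742118678, 'R':
[... 328 characters left out ...]
44035, 'R': array([[ 0.00234418, -0.99997337,  0.00691099],
       [-0.99663595, -0.00290241, -0.08190463],
       [ 0.08192251, -0.00669575, -0.99661621]]), 't': array([-0.14986418,  0.61203027,  1.24412061])}
wrist {'fx': 320.7209374855996, 'fy': 320.7209374855996, 'cx': 249.3976074060434, 'cy': 194.54251836514973, 'k1': -0.05420184036650318, 'hand_eye': array([[-5.33678945e-04, -9.55386619e-01, -2.95357618e-01,
         7.59330272e-02],
       [ 9.99999469e-01, -7.70172589e-04,  6.84370104e-04,
        -2.05570615e-04],
       [-8.81314381e-04, -2.95357096e-01,  9.55386523e-01,
        -1.24141723e-01],
       [ 0.00000000e+00,  0.00000000e+00,  0.00000000e+00,
         1.00000000e+00]])}
```

View pics/top0.png

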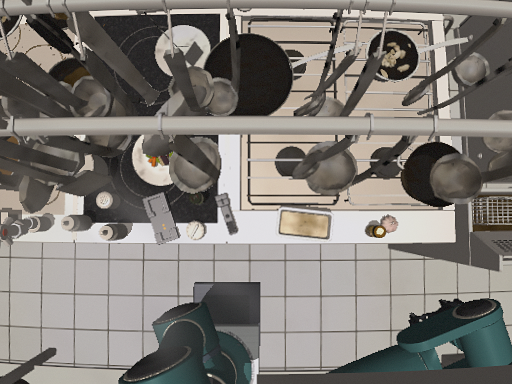

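View pics/scene0.png

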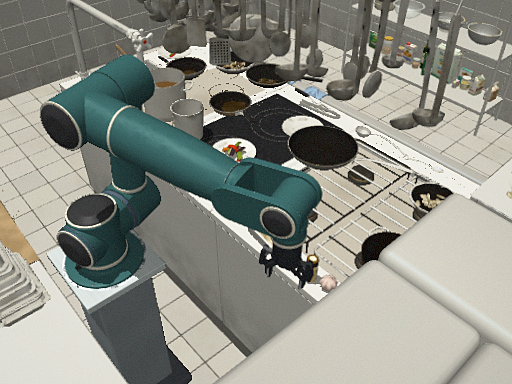

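The top view shows the thermometer at about (228,213), the dock at (160,218), the butter pan at (304,223) and the plate at (158,160), partly under the utensils. The scene view shows the plate at (234,150).

Run:
```python
from h import *
import pickle
d,T=pickle.load(open("c0.pkl","rb"))
t=d["top"]["pixels"]
a=cv2.resize(t[125:250,60:340],None,fx=2.8,fy=2.8,interpolation=cv2.INTER_CUBIC)
b=cv2.resize(d["scene"]["pixels"][120:180,200:330],None,fx=4,fy=4,interpolation=cv2.INTER_CUBIC)
o=np.zeros((600,800,3),np.uint8);o[:a.shape[0],:a.shape[1]]=a;o[355:355+b.shape[0],:b.shape[1]]=b
cv2.imwrite("pics/crop.png",o)
c=d["top"]
for n,u,v,z in(("therm",228,213,.03),("dock",160,218,.024),("pan",304,223,.05),("plate",158,160,.02)):print(n,onz(c,u,v,z))
print(onz(d["scene"],234,150,.03))
```

```text
therm [ 0.52856798 -0.05833188  0.03      ]
dock [0.51089012 0.17047027 0.024     ]
pan [ 0.4960287  -0.30875457  0.05      ]
plate [0.70796005 0.1828548  0.02      ]
[0.72301727 0.16068994 0.03      ]
```

View pics/crop.png

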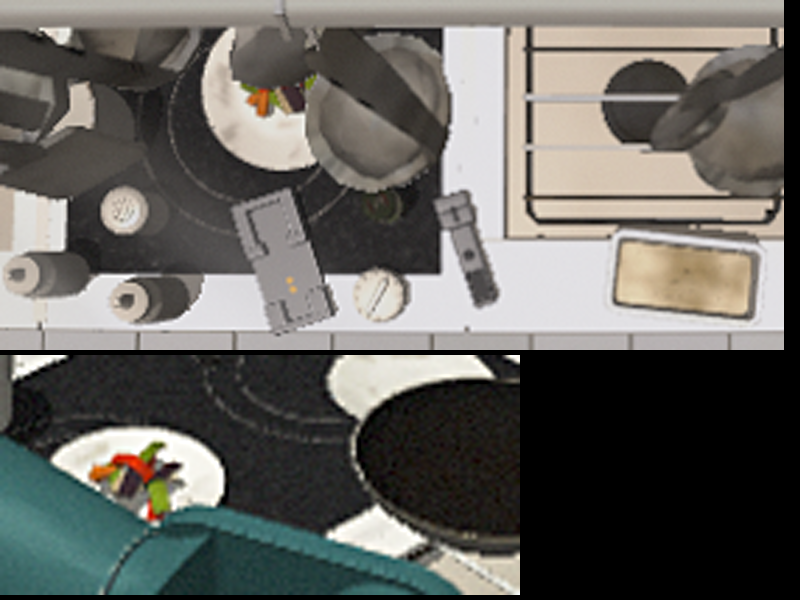

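The crop shows the thermometer with its head at crop (456,205) and tail at (487,300). The dock's wide end faces away from the robot, around (265,200), and both yaw about +18°. A dark jar stands between them at (382,205), with the timer at (380,293).

Request:
apply_moves(jaw=[0,0,0,0,0,0], offset=[[38,-35,0],[38,-35,0],[38,-35,0],[38,-35,0],[38,-35,0],[0,0,0]], turn=[0,0,0,0,0,0])

```text
time: 0.9
tcp_pos: [0.3668, -0.388, 0.2506]
ee_rot: [3.081, 0.613, 0.001]
wrist_force: [-0.2, -0.0, 0.6]
grip_width: 1.0
gripper_force: 0.0
```

Run:
```python
from h import *
import pickle
T=pose();c=camera("wrist");pickle.dump((c,T),open("w1.pkl","wb"));cv2.imwrite("pics/w1.png",c["pixels"]);print(T[:3,3])
```

```text
[ 0.36684373 -0.38795392  0.250617  ]
```

Request:
apply_moves(jaw=[0,0,0,0,0,0,0,0], offset=[[38,-35,0],[38,-35,0],[38,-35,0],[38,-35,0],[38,-35,0],[38,-35,0],[38,-35,0],[0,0,0]], turn=[0,0,0,0,0,0,0,0])

```text
time: 1.95
tcp_pos: [0.5197, -0.061, 0.2498]
ee_rot: [-3.081, -0.612, 0.001]
wrist_force: [-0.1, -0.5, 0.1]
grip_width: 0.997
gripper_force: 0.0
```

Run:
```python
from h import *
import pickle
T=pose();c=camera("wrist");pickle.dump((c,T),open("w2.pkl","wb"))
c1,_=pickle.load(open("w1.pkl","rb"))
a=np.hstack([c1["pixels"],c["pixels"]])
a=np.vstack([c1["pixels"][:300],c["pixels"][:300]])
cv2.imwrite("pics/w12.png",a);cv2.imwrite("pics/w2.png",c["pixels"]);print(T[:3,3])
```

```text
[ 0.51970115 -0.06104841  0.24977637]
```

View pics/w12.png

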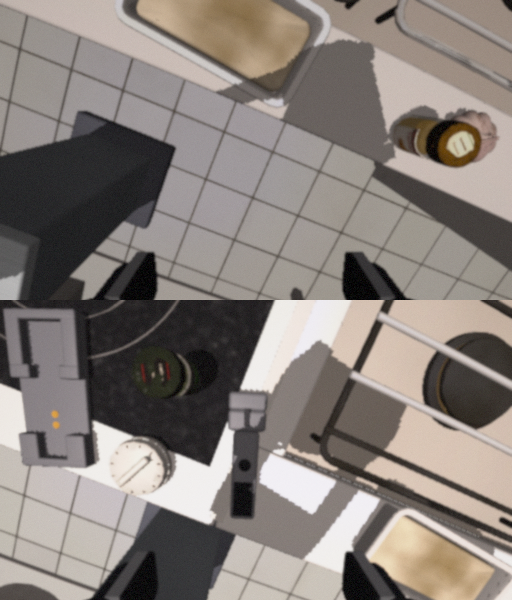

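The pan is at the top of w1. In w2, the thermometer's nose edge is at about (230–268,92) and its tail at (243,217). The dock has corners near (5,12), (78,8), (95,165) and (22,167).

Run:
```python
from h import *
import pickle
c,T=pickle.load(open("w2.pkl","rb"))
P=lambda u,v,z:onz(c,u,v,z,T)[:2].round(4)
g=cv2.cvtColor(c["pixels"],cv2.COLOR_BGR2HSV)
print("nose",P(249,92,.032),"tail",P(243,217,.032))
n,t=P(249,92,.032),P(243,217,.032);print(np.linalg.norm(n-t),np.degrees(np.arctan2(*(n-t)[::-1])))
D=[P(*p,.024) for p in((5,12),(78,8),(95,165),(22,167))];print(D,np.mean(D,0))
f=(D[0]+D[1]-D[2]-D[3])/2;print(np.linalg.norm(f),np.degrees(np.arctan2(f[1],f[0])),np.linalg.norm(D[0]-D[1]),np.linalg.norm(D[2]-D[3]))
print("jar",P(160,72,.105),"timer",P(140,167,.048))
# butter via yellow-ish mask in top
d,_=pickle.load(open("c0.pkl","rb"));ct=d["top"]
h=cv2.cvtColor(ct["pixels"],cv2.COLOR_BGR2HSV)
m=cv2.inRange(h,(10,60,90),(30,255,255));m[:200]=0;m[245:]=0;m[:,:270]=0;m[:,335:]=0
q=cv2.minAreaRect(cv2.findNonZero(m));print(q);print("butter",onz(ct,*q[0],.038))
m2=cv2.inRange(h,(0,110,80),(80,255,255));m2[:145]=0;m2[180:]=0;m2[:,:135]=0;m2[:,180:]=0
print(cv2.boundingRect(m2))
# plate in scene view: white ellipse
cs=d["scene"];h=cv2.cvtColor(cs["pixels"],cv2.COLOR_BGR2HSV)
for y,x0,x1 in((150,205,262),):print(onz(cs,(212+256.5)/2,150,.02))
# plate circle in top: fit visible rim pts (crop coords/2.8+offset)
pts=np.array([[202,100],[208,125],[222,148],[245,163],[270,170],[300,166],[207,75],[222,48]])/2.8+[60,125]
W=np.array([onz(ct,*p,.02)[:2] for p in pts])
A=np.c_[2*W,np.ones(len(W))];s=np.linalg.lstsq(A,(W**2).sum(1),rcond=None)[0];print("plate",s[:2],np.sqrt(s[2]+s[:2]@s[:2]))
```

```text
nose [ 0.5931 -0.0302] tail [ 0.4644 -0.0759]
0.13657298415133204 19.54940887334492
[array([0.5745, 0.2309]), array([0.6046, 0.1593]), array([0.4556, 0.1005]), array([0.4208, 0.1799])] [0.513875 0.16765 ]
0.16099947981282425 19.937499766019787 0.07766962083079845 0.0866914067252343
jar [0.5799 0.0407] timer [0.4808 0.0464]
((303.6646728515625, 224.01829528808594), (47.70642852783203, 22.196741104125977), 6.34019136428833)
butter [ 0.49254833 -0.30925447  0.038     ]
(146, 152, 27, 14)
[0.73255574 0.17085824 0.02      ]
plate [0.7108029  0.18053714] 0.09100651883276864
```

Request:
apply_moves(jaw=[0,0,0,0,0,0,0,1,1,1,1,1], offset=[[0,-4,40],[0,0,50],[0,0,50],[0,0,50],[0,0,25],[0,0,12],[0,0,0],[0,0,0],[0,0,0],[0,0,0],[0,0,0],[0,0,0]], turn=[2.8,0,0,0,0,0,0,0,0,0,0,0])

```text
time: 3.5
tcp_pos: [0.5176, -0.0589, 0.0241]
ee_rot: [3.096, 0.533, 0.002]
wrist_force: [-1.7, 1.1, 6.3]
grip_width: 0.314
gripper_force: 60.2
```

Request:
apply_moves(jaw=[1,1,1,1,1,1], offset=[[0,0,0],[0,0,-20],[0,0,-50],[0,0,-50],[0,0,-50],[0,0,0]], turn=[0,0,0,0,0,0])

```text
time: 4.25
tcp_pos: [0.5184, -0.059, 0.1974]
ee_rot: [3.094, 0.533, 0.009]
wrist_force: [0.2, -0.1, -2.5]
grip_width: 0.316
gripper_force: 59.5
```

Run:
```python
from h import *
import pickle
T=pose();s=state();c=camera("wrist");pickle.dump((c,T),open("w3.pkl","wb"))
cv2.imwrite("pics/w3.png",c["pixels"]);print(T,s["grip_width"],s["gripper_force"])
```

```text
[[ 0.94237645  0.33449835  0.00612225  0.51837961]
 [ 0.33451044 -0.94239147 -0.0010393  -0.05904095]
 [ 0.00542191  0.00302737 -0.99998072  0.19744805]
 [ 0.          0.          0.          1.        ]] 0.3156699421637132 59.54954981803894
```

View pics/w3.png

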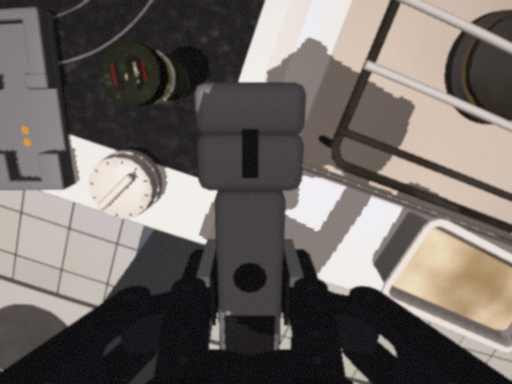

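The thermometer is held straight. The nose edge is at row 82, the head/handle shoulder at row 190, and the axis at column 250.

Run:
```python
from h import *
import pickle
c,T=pickle.load(open("w3.pkl","rb"));I=np.eye(4)
for u,v in((249,82),(249,190),(197,175),(303,175),(217,225),(283,225),(236,190),(208,190)):
  print(u,v,(onz(c,u,v,-.008,I)*1000).round(1),(onz(c,u,v,0,I)*1000).round(1))
# pan in w1: butter mask
c1,T1=pickle.load(open("w1.pkl","rb"))
for cc,TT in((c1,T1),(c,T)):
  h=cv2.cvtColor(cc["pixels"],cv2.COLOR_BGR2HSV);m=cv2.inRange(h,(8,60,90),(30,255,255))
  n,l,st,ce=cv2.connectedComponentsWithStats(m);i=1+st[1:,4].argmax();print(st[i])
  if cc is c: q=cv2.minAreaRect(cv2.findNonZero((l==i).astype(np.uint8)));print(q,onz(cc,*q[0],.038,TT))
c2,T2=pickle.load(open("w2.pkl","rb"))
# butter corners in w2 by hand (surface)
```

```text
249 82 [80.6 -0.3 -8. ] [80.9 -0.3  0. ]
249 190 [41.8 -0.3 -8. ] [39.5 -0.3  0. ]
197 175 [ 47.7 -19.7  -8. ] [ 45.7 -21.    0. ]
303 175 [47.6 19.8 -8. ] [45.7 21.2  0. ]
217 225 [ 27.6 -12.8  -8. ] [ 24.2 -13.7   0. ]
283 225 [27.6 13.  -8. ] [24.2 13.9  0. ]
236 190 [41.8 -5.2 -8. ] [39.5 -5.5  0. ]
208 190 [ 41.8 -15.8  -8. ] [ 39.5 -16.8   0. ]
[ 136    0  174   87 9097]
[ 405  228  107  102 6140]
((465.5000305175781, 280.5), (117.61717224121094, 70.21253204345703), 26.56505012512207) [ 0.49501425 -0.30732609  0.038     ]
```

Request:
apply_moves(jaw=[1,1,1,1,1,1,1,1,1,1,1,1], offset=[[-20,17,0],[-40,35,0],[-40,35,0],[-40,35,0],[-40,35,0],[-40,35,0],[-30,25,20],[-10,10,20],[0,0,16],[0,0,8],[0,0,0],[0,0,0]], turn=[0,0,0,0,0,0,0,0,0,0,0,0])

```text
time: 5.8
tcp_pos: [0.3486, -0.3595, 0.13]
ee_rot: [3.095, 0.534, 0.001]
wrist_force: [0.7, -0.5, -1.3]
grip_width: 0.317
gripper_force: 59.5
```

```bash
cat >> h.py <<'E'
def aim(T,P,ox=.0113,uz=.024):
    L=T[:3,:3]@[ox+.0636,0,uz-.0064]+T[:3,3]
    x=T[:3,:3]@[.7071,0,.7071];z=T[:3,:3]@[.7071,0,-.7071];y=np.cross(z,x)
    d=np.array(P)-L;return "ahead,y,z mm",(np.array([d@x,d@y,d@z])*1000).round(1),"tool need",(T[:3,:3].T@(d)*1000-[77.8,0,77.8]).round(1)
E
python3 - <<'E'
from h import *
import pickle
T=pose();c=camera("wrist");pickle.dump((c,T),open("w4.pkl","wb"))
cv2.imwrite("pics/w4.png",c["pixels"]);print(T[:3,3]);print(aim(T,[.4935,-.3085,.038]))
E
```

```text
[ 0.34862459 -0.35948497  0.13000088]
('ahead,y,z mm', array([108.3,  -0.5,   3. ]), 'tool need', array([ 0.8,  0.5, -3.3]))
```

View pics/w4.png

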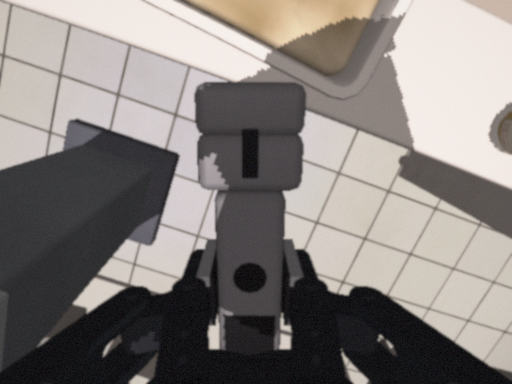

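The nose points at the pan, and the computed aim is within 3 mm. Now hold for over a second.

Request:
apply_moves(jaw=[1,1,1,1,1,1,1,1,1,1,1,1], offset=[[0,0,-3],[0,0,0],[0,0,0],[0,0,0],[0,0,0],[0,0,0],[0,0,0],[0,0,0],[0,0,0],[0,0,0],[0,0,0],[0,0,0]], turn=[0,0,0,0,0,0,0,0,0,0,0,0])

```text
time: 7.35
tcp_pos: [0.348, -0.3598, 0.1323]
ee_rot: [3.096, 0.533, -0.0]
wrist_force: [-0.6, -0.9, -2.1]
grip_width: 0.315
gripper_force: 59.5
```

Run:
```python
from h import *
import pickle
c=camera("scene");ct=camera("top");pickle.dump((c,ct),open("s2.pkl","wb"))
print(aim(pose(),[.4935,-.3085,.038]))
a=cv2.resize(c["pixels"][115:185,180:300],None,fx=5,fy=5,interpolation=cv2.INTER_CUBIC)
b=cv2.resize(ct["pixels"][125:185,110:240],None,fx=4,fy=4,interpolation=cv2.INTER_CUBIC)
o=np.zeros((a.shape[0]+b.shape[0],600,3),np.uint8);o[:350,:600]=a;o[350:,:b.shape[1]]=b
cv2.imwrite("pics/s2.png",o)
```

```text
('ahead,y,z mm', array([110.3,  -0.3,   1.9]), 'tool need', array([ 1.5,  0.3, -1.1]))
```

View pics/s2.png

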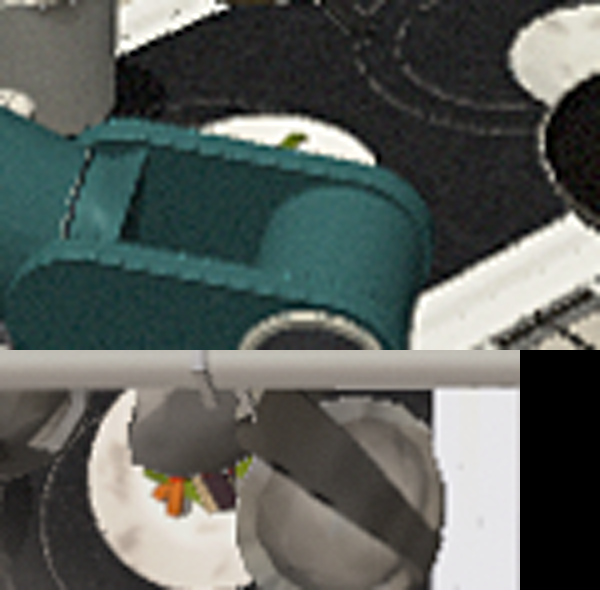

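The scene camera's view of the plate is now blocked by the arm. In the top view, the plate's rim arc is visible on its left and lower sides, so I'll fit circles of the known radius in both this view and the first scene picture.

Run:
```python
from h import *
import pickle
from scipy.optimize import least_squares as ls
d,_=pickle.load(open("c0.pkl","rb"))
S=[(212.5,148.75),(235,138),(256.5,150),(217.5,142.5),(255.5,156),(248.75,141.25)]
Tp=[(132.25,153.75),(133.75,165),(141.25,176.25),(150,182.5),(158.75,184.75),(168.75,184),(135,145),(142,135.5)]
for n,p in(("scene",S),("top",Tp)):
  W=np.array([onz(d[n],*q,.02)[:2] for q in p])
  for f in(1,0):
    r=ls(lambda s:np.hypot(*(W-s[:2]).T)-(.102 if f else s[2]),[.71,.17,.1]);print(n,r.x.round(4),(r.fun*1000).round(1))
```

```text
scene [0.7253 0.1639 0.1   ] [-4.6  1.6 -2.5 -0.3 -1.7 -1. ]
scene [0.7282 0.1658 0.0991] [-1.4  1.1 -1.   1.2  1.4 -1.3]
top [0.7245 0.1689 0.1   ] [ 2.   1.  -1.2 -0.4 -0.4 -0.3 -0.2 -2.4]
top [0.7232 0.171  0.1001] [ 1.9  0.5 -1.7 -0.5  0.1  0.9  0.1 -1.2]
```

Request:
apply_moves(jaw=[1,1,1,1,1,1,1,1,1,1,1,1], offset=[[0,0,-25],[20,-19,-30],[36,-35,0],[36,-35,0],[36,-35,0],[36,-35,0],[36,-35,0],[36,-35,0],[36,-35,0],[36,-35,0],[36,-35,0],[35,-37,0]], turn=[0,0,0,0,0,0,0,0,0,0,0,0])

```text
time: 8.95
tcp_pos: [0.5817, 0.1183, 0.1873]
ee_rot: [3.096, 0.533, 0.0]
wrist_force: [0.8, -1.5, -2.3]
grip_width: 0.32
gripper_force: 59.7
```

Run:
```python
from h import *
import pickle
T=pose();print(T[:3,3],aim(T,[.725,.167,.03]))
c=camera("wrist");pickle.dump((c,T),open("w5.pkl","wb"));cv2.imwrite("pics/w5.png",c["pixels"])
```

```text
[0.58174522 0.11826012 0.18728353] ('ahead,y,z mm', array([152.8,  -2. , -44.8]), 'tool need', array([-1.4,  2. , 61.9]))
```

View pics/w5.png

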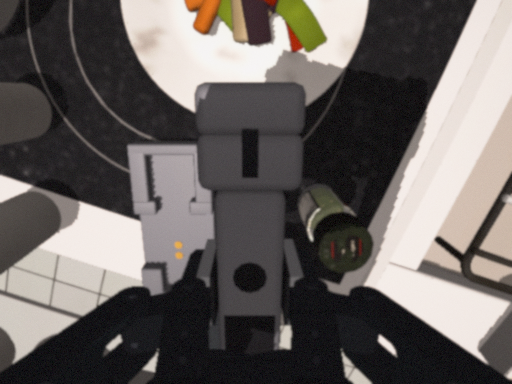

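The plate is centred ahead of the nose (about column 245), and the jar cap at (340,245) stays clear to the side. Lower and hold.

Request:
apply_moves(jaw=[1,1,1,1,1,1], offset=[[-1,2,20],[0,0,22],[0,0,13],[0,0,7],[0,0,0],[0,0,0]], turn=[0,0,0,0,0,0])

```text
time: 9.75
tcp_pos: [0.5812, 0.1143, 0.126]
ee_rot: [3.096, 0.533, 0.002]
wrist_force: [-0.5, 0.1, -1.3]
grip_width: 0.316
gripper_force: 59.6
```

Run:
```python
from h import *
T=pose();print(T[:3,3],aim(T,[.725,.167,.03]))
import pickle
c,T=pickle.load(open("w5.pkl","rb"))
for p in((122,0),(368,0),(198,112),(310,105)):
  w=onz(c,*p,.02,T)[:2];print(p,w,np.hypot(*(w-[.725,.167])))
```

```text
[0.5811824  0.11428634 0.12601932] ('ahead,y,z mm', array([110.8,   1.6,  -0.3]), 'tool need', array([ 0.4, -1.6,  0.8]))
(122, 0) [0.69118321 0.26808566] 0.10659214860247221
(368, 0) [0.75853682 0.07756164] 0.09551930652683228
(198, 112) [0.62530393 0.18195171] 0.10081101610192865
(310, 105) [0.66402726 0.09078741] 0.09760139819109288
```

Request:
apply_moves(jaw=[1,1,1,1,1,1,1,1,1,1,1,1], offset=[[0,0,0],[0,0,0],[0,0,0],[0,0,0],[0,0,0],[0,0,0],[0,0,0],[0,0,0],[0,0,0],[0,0,0],[0,0,0],[0,0,0]], turn=[0,0,0,0,0,0,0,0,0,0,0,0])

```text
time: 11.25
tcp_pos: [0.5809, 0.1144, 0.1253]
ee_rot: [-3.096, -0.533, 0.0]
wrist_force: [0.2, -0.1, -1.0]
grip_width: 0.317
gripper_force: 59.6
```

Request:
apply_moves(jaw=[1,1,1,1,1,1], offset=[[0,0,-35],[0,0,-35],[-20,20,0],[-20,20,0],[0,0,0],[0,0,0]], turn=[0,0,0,0,0,0])

```text
time: 12.0
tcp_pos: [0.5567, 0.0635, 0.1954]
ee_rot: [-3.096, -0.533, -0.001]
wrist_force: [0.7, 0.0, -2.0]
grip_width: 0.312
gripper_force: 59.7
```

Run:
```python
from h import *
import pickle
T=pose();print(T[:3,3])
c=camera("wrist");pickle.dump((c,T),open("w6.pkl","wb"))
cv2.imwrite("pics/w6.png",cv2.resize(c["pixels"][60:310,0:320],None,fx=2.4,fy=2.4,interpolation=cv2.INTER_CUBIC))
```

```text
[0.5567376  0.06350115 0.19542421]
```

View pics/w6.png

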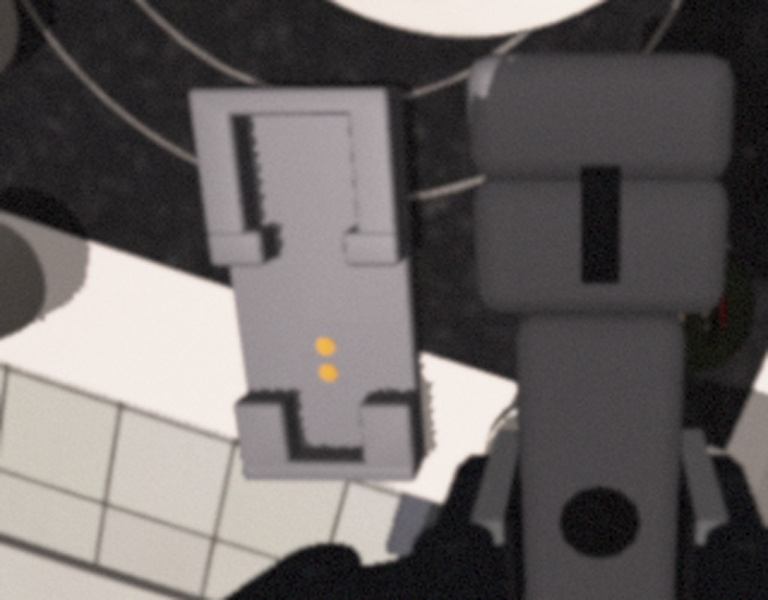

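The dock is clear on the left. Outer corners are at (190,90), (388,88), (247,479) and (417,477), and the recess's wide-end edges at (232,112) and (352,112). The lip edges are at (262,233) and (345,233), and the recess tail at (288,462) and (362,460).

Run:
```python
from h import *
import pickle
from scipy.optimize import least_squares as ls
c,T=pickle.load(open("w6.pkl","rb"))
L=[(190,90,82,38),(388,88,82,-38),(232,112,72,22),(352,112,72,-22),(262,233,28,16),(345,233,28,-16),(265,263,14,16),(347,263,14,-16),(283,398,-45,16),(363,400,-45,-16),(288,462,-72,16),(362,460,-72,-16),(247,479,-82,38),(417,477,-82,-38)]
W=np.array([onz(c,(a+.5)/2.4-.5,(b+.5)/2.4-.5+60,.024,T)[:2] for a,b,_,_ in L]);M=np.array([l[2:] for l in L])/1000
def f(p):
  R=np.array([[np.cos(p[2]),-np.sin(p[2])],[np.sin(p[2]),np.cos(p[2])]]);return (M@R.T+p[:2]-W).ravel()
r=ls(f,[.51,.17,.35],loss="soft_l1",f_scale=.002);p=r.x
print(p,np.degrees(p[2]));R=Ro.from_euler("z",-p[2]).as_matrix()[:2,:2];print((f(p).reshape(-1,2)@R.T*1000).round(1))
X=T[:3,:3];print("tool yaw",np.degrees(np.arctan2(X[1,0],X[0,0])))
u=np.array([np.cos(p[2]),np.sin(p[2])]);g=p[:2]-.0113*u;print("TCP target",g)
D=np.r_[g,T[2,3]]-T[:3,3];print("tool delta now",X.T@D*1000)
# nose edge & sides in this picture, tool frame
for a,b in((600,56),(519,400),(681,400)):print((onz(c,(a+.5)/2.4-.5,(b+.5)/2.4-.5+60,-.008,np.eye(4))*1000).round(1))
```

```text
[0.51366954 0.17132225 0.33472193] 19.17815361845315
[[ 1.3  0.2]
 [ 1.2 -0.7]
 [-0.5 -0.6]
 [-0.2  1.2]
 [ 1.6 -0.4]
 [ 1.6  0.6]
 [-0.3 -0.6]
 [-0.4  0.3]
 [-1.6 -0.1]
 [-1.   1.7]
 [ 1.1 -1.6]
 [-0.2 -1.2]
 [-0.4  1.2]
 [-2.4 -0.1]]
tool yaw 19.520081443353483
TCP target [0.50299668 0.16761013]
tool delta now [-1.58654440e+01 -1.16082100e+02  5.20229839e-03]
[80.2 -0.  -8. ]
[ 27.  -13.2  -8. ]
[27.  13.2 -8. ]
```

Request:
apply_moves(jaw=[1,1,1,1,1,1,1,1,1,1], offset=[[-4,-20,0],[-6,-40,0],[-6,-40,0],[0,-16,30],[0,0,40],[0,0,40],[0,0,20],[0,0,8],[0,0,0],[0,0,0]], turn=[0.3,0,0,0,0,0,0,0,0,0])

```text
time: 13.3
tcp_pos: [0.5038, 0.1677, 0.0587]
ee_rot: [-3.097, -0.525, -0.003]
wrist_force: [-0.6, 0.9, -2.3]
grip_width: 0.319
gripper_force: 59.7
```

Run:
```python
from h import *
import pickle
T=pose();X=T[:3,:3];print(T[:3,3],np.degrees(np.arctan2(X[1,0],X[0,0])))
D=np.array([.5030,.1676,.034])-T[:3,3];print("tool delta",(X.T@D*1000).round(1))
c=camera("wrist");pickle.dump((c,T),open("w7.pkl","wb"))
cv2.imwrite("pics/w7.png",cv2.resize(c["pixels"][40:300,120:380],None,fx=2.3,fy=2.3,interpolation=cv2.INTER_CUBIC))
```

```text
[0.50383218 0.16767793 0.05865314] 19.229990968782072
tool delta [-0.9 -0.2 24.7]
```

View pics/w7.png

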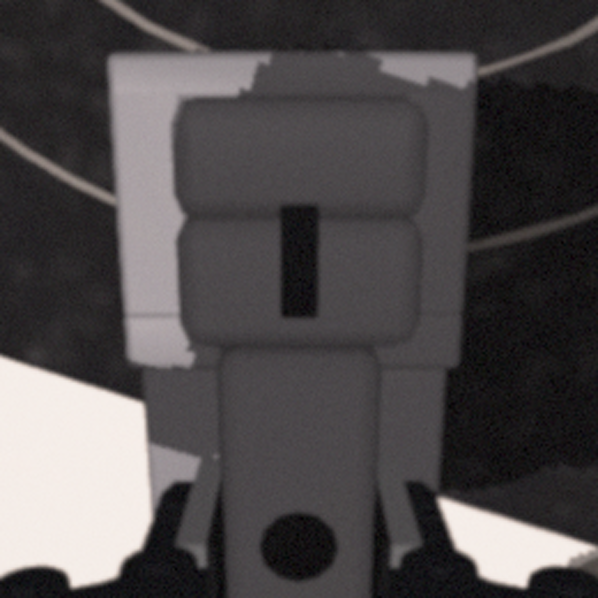

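Run:
```python
from h import *
import pickle
c,T=pickle.load(open("w7.pkl","rb"));I=np.eye(4)
z=T[2,3]-.024
for a,b,zz in((108,53,z),(476,53,z),(117,205,z),(469,245,z),(127,365,z),(461,365,z),(300,97,-.004),(220,420,-.004),(380,420,-.004)):
  print(a,b,(onz(c,(a+.5)/2.3-.5+120,(b+.5)/2.3-.5+40,zz,I)*1000).round(1))
```

```text
108 53 [ 91.  -38.6  34.7]
476 53 [91.  35.9 34.7]
117 205 [ 60.6 -38.7  34.7]
469 245 [52.  36.8 34.7]
127 365 [ 24.8 -39.   34.7]
461 365 [24.7 36.8 34.7]
300 97 [80.7  0.2 -4. ]
220 420 [ 27.1 -13.9  -4. ]
380 420 [27.  14.2 -4. ]
```

The close view shows the dock about 1 mm off to the tool's −y and −x. Correct that and lower gently into the recess mouth.

Request:
apply_moves(jaw=[1,1,1,1,1,1,1], offset=[[-1.3,-1,0],[0,0,4],[0,0,4],[0,0,3],[0,0,3],[0,0,2],[0,0,0]], turn=[0,0,0,0,0,0,0])

```text
time: 14.22
tcp_pos: [0.5016, 0.168, 0.0412]
ee_rot: [-3.097, -0.525, 0.0]
wrist_force: [-0.4, 0.4, -2.1]
grip_width: 0.317
gripper_force: 59.7
```

No contact and about 7 mm into the recess. Continue to the floor.

Request:
apply_moves(jaw=[1,1,1,1,1,1], offset=[[0,0,2],[0,0,2],[0,0,2],[0,0,1],[0,0,1],[0,0,0]], turn=[0,0,0,0,0,0])

```text
time: 14.98
tcp_pos: [0.5016, 0.168, 0.0339]
ee_rot: [3.097, 0.525, -0.0]
wrist_force: [-4.4, -1.8, 5.7]
grip_width: 0.314
gripper_force: 60.7
```

Request:
apply_moves(jaw=[1,1,1], offset=[[0,0,1],[0,0,1],[0,0,0]], turn=[0,0,0])

```text
time: 15.35
tcp_pos: [0.5016, 0.168, 0.0338]
ee_rot: [3.097, 0.525, -0.001]
wrist_force: [-21.8, -5.9, 34.9]
grip_width: 0.318
gripper_force: 64.6
```

It is firmly on the floor at the expected height. Relieve the press, open, and rise.

Request:
apply_moves(jaw=[1,0.4,0.4,0.4,0.4,0.3,0.3,0.3,0.3,0.3], offset=[[-0.5,0,-2],[0,0,0],[0,0,0],[0,0,0],[0,0,0],[0,0,-10],[0,0,-25],[0,0,-40],[0,0,-40],[0,0,0]], turn=[0,0,0,0,0,0,0,0,0,0])

```text
time: 16.6
tcp_pos: [0.5024, 0.1682, 0.1524]
ee_rot: [-3.097, -0.525, -0.009]
wrist_force: [0.3, 0.2, -0.3]
grip_width: 0.703
gripper_force: 0.0
```

Run:
```python
from h import *
import pickle
T=pose();s=state();print(T[:3,3],s["grip_width"],s["gripper_force"])
c=camera("wrist");pickle.dump((c,T),open("w8.pkl","wb"))
cv2.imwrite("pics/w8.png",cv2.resize(c["pixels"][60:384,120:380],None,fx=1.8,fy=1.8,interpolation=cv2.INTER_CUBIC))
```

```text
[0.50237189 0.16821709 0.15237651] 0.7026918310685641 0.0
```

View pics/w8.png

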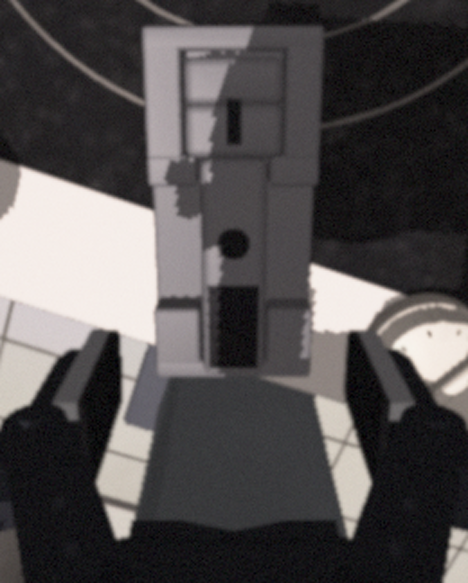

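The picture shows the thermometer seated in the recess, head in the wide part (crop rows 50–155), released, with the jaws clear and even gaps all round.

```bash
python3 -c "
from plant import *
print(finish_job())"
```

```text
the job is handed in; nothing more can be done
None
```

I took both readings, held steady and aimed within a few mm by my estimate, set the thermometer fully down in its dock and released it, and handed the job in at about 17 s; no verdict came back.

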